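Draw the shaker from the slanted rack and hold it tipped over the plate

ROBOT

A 6-joint arm with a two-finger parallel gripper is mounted at the origin on a cart in front of the work surface, level with it; the furniture and walls round the work are solid. World frame = base frame: x ahead of the robot, y to its left, z up, the work surface at z = 0. Lengths are in m, angles in rad, forces in N, time in s.
With the tool pointing down it reaches from about 0.25 to 0.725 m from the base axis. Payload 4 kg.
Tool frame: the origin (TCP) lies between the finger pads; the fingertips stand 8 mm ahead of it and the grasp point (between the pads) lies 11 mm behind it; z points along the fingers, y is the line along which they close (so a half turn about z gives the same grasp; the last joint's range is limited). The gripper opens to 85 mm and grips with 20 to 120 N. Pads are 22 mm wide; open, the fingers measure 114 mm over their backs; the gripper's body (76 mm by 85 mm) begins 54 mm behind the grasp point. The pads swing forward as they close: fully open they stand 13 mm farther back than shut.
Start: joints at [-1.279, 0.241, 0.005, 1.335, 0, 1.571], TCP at [0.144, -0.479, 0.239] pointing down, gripper open.
Joint ranges: [-2.72, 2.72], [-1.05, 1.87], [-1.09, 1.28], [-1.99, 2.15], [-1.42, 1.44], [-3.14, 3.14]. Speed limits (rad/s): [2.79, 2.79, 3.14, 3.14, 3.14, 3.14].

INTERFACE

Orientations are given as a unit quaternion [x, y, z, w].
In Python, from workcell import status, viewer, bot gives the robot as it stands.
- The arm moves only by the tool servo_tool, never from a script. Its argument "commands" is a list of rows, each a list of 5 numbers: the finger opening in mm, from 0 to 85.4, then the shift along the tool's x, y, z in mm, then the turn about the tool's z in rad. A call has 1 to 20 rows; each row shifts and turns the commanded pose from where the row before left it, along the tool's axes as they then stand; what a row does not reach is not made up. A row lasts 1/8 s, in which the tool goes at most 62.5 mm and 10.7 degrees, less where a joint would pass 70% of its speed; a pose out of reach is approached as far as the arm can. A call is refused whole if a number of a shift passes 62.5 or a number of a turn 0.188, either way. A call with a gripper value outside its range is refused whole. The fingers move at their own pace and stop on an object; the grip force is fixed at half the most. Time passes only in rows, so rows that do not move let the fingers close. It gives the time, the measured TCP pose, the force, the opening and the grip force at its end, in the units of the state.
- status.get_obs(): the state, without advancing time (a new reading comes with each control period).
- viewer.camera(name): name is "side" or "top"; returns (picture, depth): 400x640x3 uint8, red, green, blue; 400x640 float32, m along the optical axis (not along the pixel's ray), 0 where there is no reading.
- viewer.get_calibration(name): a dict with "camera_matrix" (3x3 intrinsics, pixels), "distortion" ([k1, k2, p1, p2, k3] as OpenCV has them; the pictures are not rectified), "R" (3x3) and "t" (3): a world point X has camera coordinates R X + t. Camera axes: x right, y down, z forward; pixel columns grow to the right and rows downward; lengths in m; the calibration is good to about 2 mm. A picture is of the moment at which its call begins. get_calibration takes no time and is no camera call.
- bot.job_done(): hands the job in; it is judged then, once.
Trained networks look in the newest picture that a camera, given by its name, has taken for a name from the list of things; names that differ only in an ending like _2 or _b are one class to them, and where a whole thing is asked for, a point or a joint stands for the part that bears it (a point fixed in the world has none). Each returns a list of dicts, best first, with "p" (0 to 1); they miss things now and then, are a little off and sometimes report something else, mostly with a low value. They report only what shows in the picture. A call takes as long as a camera call. They do not tell look-alikes from the thing itself.
- viewer.masks_of(camera, label): "mask" (400x640 bool, what is visible of it) and "pixel" ([row, column] in pixels, amid what is visible of it).
- viewer.spot_point(camera, label): "pixel" ([row, column] in pixels: a listed point, or the origin of a listed thing).
The state is a dict: "clock": time; "joint_pos": joint angles; "joint_vel": joint speeds; "tau": joint torques, N m; "eef_pos": TCP position; "tool_rot": TCP orientation; "ft_force": force on the tool from outside, world axes, zero at the start; "ft_torque": the same for the moment, N m; "grip_width": finger opening in m; "grasp_force": force on a finger pad.
Only numpy, scipy, OpenCV 4.12 (cv2) and the standard library are available. Lean on these libraries where they do the work, as an engineer would, in place of code of your own. Each camera call takes 0.05 s, during which the arm holds its last target. There are 200 camera calls.

TASK

Draw the small shaker (not one of the two taller spice jars) out of its pocket in the slanted rack, then hold it the way one holds it to season a dish: cap over the middle of the plate, tipped so that the cap points about 45 degrees down, roughly 15 cm above the table and touching nothing but the gripper. Finish while still holding it there, quite still; leave the two jars in the rack and do not touch the plate or push the jam jar.

Things in the scene. Friction and masses are not known exactly. Their poses are not given: they have to be found in the camera images.
- shaker: Round grey and clear shaker, 44 mm across, 90 mm long, 0.07 to 0.16 kg: the smallest container in the rack. Origin at its base's centre, +z along its axis out through the domed cap; 44 mm wide up to z = 70 mm, then the 34 mm cap. At first its axis rises 30 degrees above level, cap toward the robot; z = 0 to 38 mm sits in the pocket, the rest is free: grip its sides near z = 55 mm.
- shaker_cap (a point): Top of the shaker's cap, on its axis, 90 mm from the base.
- rack: Fixed light wooden rack, 285 mm wide (y), 115 mm deep (x), about 85 mm high, front (-x) roughly toward the robot. Origin on the table under its middle. Three pockets at y = -95, 0, 95 mm, one container in each; each container lies on a 20 mm wide wooden tongue that runs along the pocket's floor and out to 72 mm from the end wall, with free space for fingers beside it.
- pocket (a point): Tip of the small rubber stop in the middle of the end wall of the rack's middle pocket, on the axis, 46 mm above the table; a container's base rests on it. Every pocket is 51 mm wide, 49 mm high and 38 mm deep with 6 mm walls, and opens along (-0.866, 0, 0.5) in the rack's frame: draw the container out that way.
- jar_a: Spice jar, 46 mm in diameter, 106 mm long, with a straight cap; lies in another pocket of the rack and stays there. Origin at the centre of its base, +z along its axis to the cap.
- jar_b: The second spice jar, same size and form, in the remaining pocket; stays there. Same axes.
- plate: White plate lying on the table, 200 mm across and 22 mm high; it does not move in use. Origin at the centre of its underside.
- jam_jar: Bystander: round jam jar, 72 mm in diameter, 87 mm high, loose on the table at the near left. Origin at the centre of its base.
Not all that is in view belongs to the job. Leave any green look-alike of the shaker alone.

How it is judged:
By the outcome, as a careful person would: the job done as asked, in the order asked, and still so for the second after the job is handed in, while the arm keeps its last pose, push and grip.
It also fails if it takes over 40 s, if anything falls off the work surface, if the arm or the gripper's body presses on something with over 40 N, if the wrist force passes 120 N, or if a joint passes its speed limit or range.

## Working session

There is one attempt and no reset: what is moved stays moved. The work goes in short steps, Python scripts to look and compute and a tool call to move; the robot and the scene stay as the last step left them, time stands still between calls to the robot, and variables do not carry over. Pictures are saved under pics/ and viewed, at most 10 in all, crops included, and the job is handed in when it is done.

Besides the shell and the picture viewer there is one more tool, called as name([rows], argument=value, ...), one row to a line, values as JSON. servo_tool: Moves the arm, as the interface text tells. Its arguments: {"type":"object","properties":{"commands":{"type":"array"}},"required":["commands"]}

```bash
ls; mkdir -p pics
cat > h.py <<'E'
import numpy as np, cv2
from workcell import status, viewer, bot
def cal(n):
    c=viewer.get_calibration(n); return [np.array(c[k],float) for k in ("camera_matrix","distortion","R","t")]
def cloud(n,mask,depth):
    K,D,R,t=cal(n); r,c=np.nonzero(mask&(depth>0)); z=depth[r,c].astype(float)
    u=cv2.undistortPoints(np.c_[c,r].astype(float).reshape(-1,1,2),K,D).reshape(-1,2)
    return (np.c_[u*z[:,None],z]-t)@R
def proj(n,X):
    K,D,R,t=cal(n); return cv2.projectPoints(np.array(X,float).reshape(-1,3),cv2.Rodrigues(R)[0],t,K,D)[0].reshape(-1,2)
E
python3 - <<'E'
from h import *
o=status.get_obs(); print(o)
for n in ("side","top"):
    p,d=viewer.camera(n); cv2.imwrite(f"pics/{n}0.png",p[:,:,::-1]); np.savez(f"{n}0.npz",p=p,d=d)
    K,D,R,t=cal(n); print(n,"campos",-R.T@t,"fwd",R[2])
    for l in ("shaker","jar_a","plate","jam_jar","rack"):
        for m in viewer.masks_of(n,l):
            X=cloud(n,m["mask"],d); print(n,l,round(m["p"],2),m["pixel"],m["mask"].sum(),np.median(X,0).round(3),np.percentile(X,2,axis=0).round(3),np.percentile(X,98,axis=0).round(3))
    for l in ("shaker","shaker_cap","pocket","plate","rack","jar_a"):
        print(n,l,[(round(m["p"],2),m["pixel"]) for m in viewer.spot_point(n,l)])
E
```

```text
pics
{'clock': 0.0, 'joint_pos': array([-1.27899057e+00,  2.41427590e-01,  3.75550667e-03,  1.33519169e+00,
        1.27006988e-05,  1.57081279e+00]), 'joint_vel': array([-7.48905019e-04,  1.15804109e-05,  5.02566314e-04, -7.77789138e-04,
        5.49311638e-04,  1.41434479e-03]), 'tau': array([ 1.28846234e-03, -3.72323406e+01,  2.52402985e+01,  1.69031799e-02,
        2.06287150e-04, -2.19582454e-06]), 'eef_pos': array([ 0.1436728 , -0.47828977,  0.23841757]), 'tool_rot': array([ 9.89375712e-01,  1.45377547e-01, -1.44013914e-04, -1.02366005e-03]), 'ft_force': array([-0.06875812,  0.38982237, -0.06290796]), 'ft_torque': array([ 0.01619998, -0.01327314,  0.009046  ]), 'grasp_force': 0.0, 'grip_width': 0.08529818817098103}
side campos [0.20671746 1.12031913 0.79945287] fwd [ 0.18185909 -0.81134301 -0.55556259]
side shaker 0.89 [292.3, 275.7] 475 [0.491 0.407 0.032] [0.468 0.357 0.011] [0.52  0.433 0.044]
side shaker 0.85 [245.5, 355.3] 345 [0.323 0.187 0.032] [0.299 0.132 0.001] [0.354 0.209 0.045]
side shaker 0.5 [242.4, 290.2] 274 [0.49  0.263 0.081] [0.463 0.243 0.058] [0.519 0.275 
[... 1328 characters left out ...]
0.094] [0.466 0.134 0.013] [0.546 0.187 0.116]
top jar_a 0.52 [157.5, 311.2] 303 [0.527 0.066 0.096] [0.489 0.039 0.064] [0.565 0.09  0.116]
top plate 0.66 [166.2, 393.3] 2369 [ 0.506 -0.226  0.015] [ 0.418 -0.313  0.001] [ 0.592 -0.136  0.027]
top jam_jar 0.94 [224.0, 221.0] 393 [0.313 0.37  0.087] [0.283 0.342 0.023] [0.346 0.406 0.095]
top shaker [(0.78, [214.8, 270.1]), (0.62, [155.5, 252.7]), (0.57, [165.5, 210.9]), (0.57, [166.2, 389.3])]
top shaker_cap [(0.66, [180.9, 228.9]), (0.62, [177.4, 254.2]), (0.58, [225.6, 294.7])]
top pocket [(0.64, [151.6, 282.0])]
top plate [(0.86, [164.7, 390.9])]
top rack [(0.79, [155.5, 282.3])]
top jar_a [(0.67, [143.0, 305.4]), (0.51, [152.2, 280.0])]
```

Run:
```python
import cv2
a=cv2.imread("pics/top0.png")[110:260,180:440]; b=cv2.imread("pics/side0.png")[140:330,220:420]
a=cv2.resize(a,None,fx=3,fy=3,interpolation=3); b=cv2.resize(b,None,fx=3,fy=3,interpolation=3)
cv2.imwrite("pics/tc.png",a); cv2.imwrite("pics/sc.png",b)
```

```text
(no output)
```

View pics/tc.png

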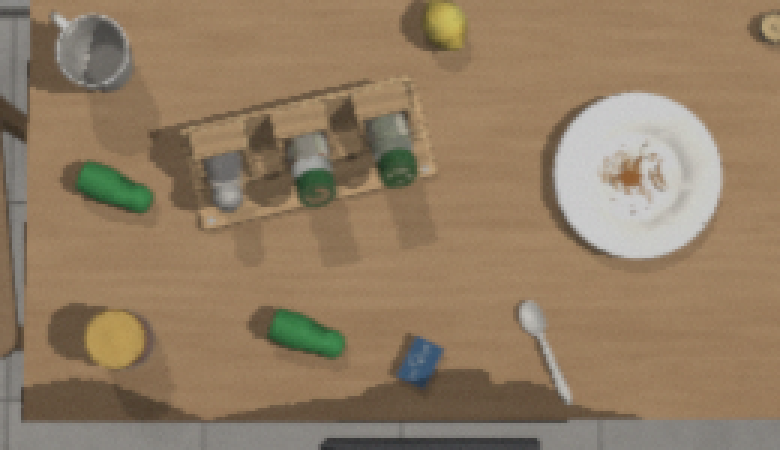

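View pics/sc.png

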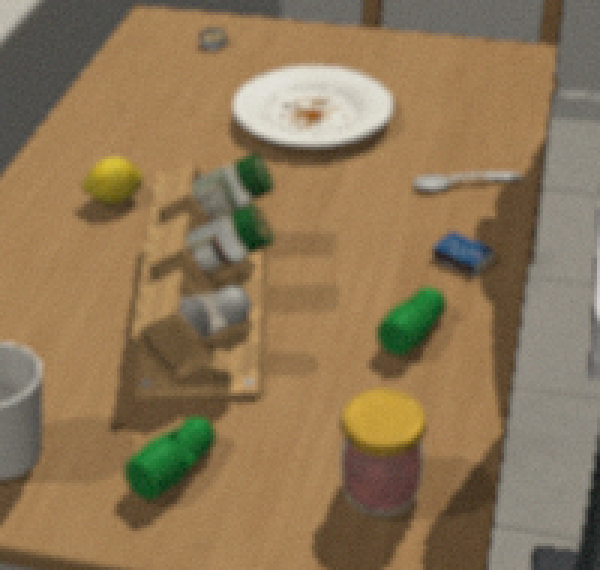

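View pics/side0.png

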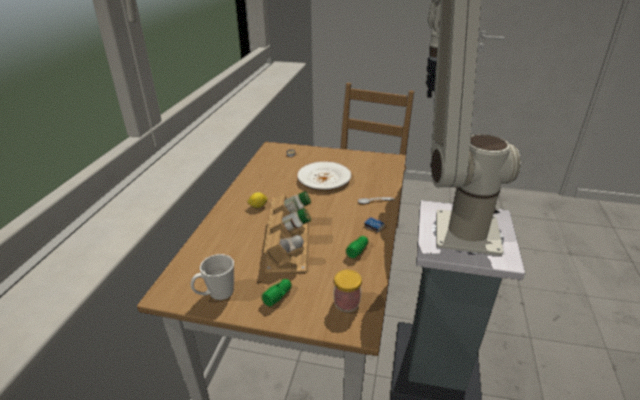

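Candidates in the top view are the grey shaker in the rack's left pocket [172,255], the green look-alikes at [172,216] and [217,281], and the green-capped jars at [167,285] and [157,311]. I pick the grey one in the left pocket: it is the smallest in the rack, grey and clear, and both crops agree.

The move rows have no tilt axis. Before I reach for it, I'll check in free space what happens at the edge of reach.

servo_tool([
  [85, 0, -60, 0, 0],
  [85, 0, -60, 0, 0],
  [85, 0, -60, 0, 0],
  [85, 0, -60, 0, 0],
  [85, 0, -40, 0, 0],
  [85, 0, -40, 0, 0],
  [85, 0, -40, 0, 0],
])

```text
clock: 2.08
eef_pos: [0.0399, -0.1328, 0.2393]
tool_rot: [0.989, 0.145, 0.0, 0.0]
ft_force: [0.1, -1.0, 1.4]
grip_width: 0.085
grasp_force: 0.0
```

Run:
```python
from h import *
from scipy.spatial.transform import Rotation as Ro
o=status.get_obs(); print(o["clock"],o["joint_pos"].round(3),o["eef_pos"],Ro.from_quat(o["tool_rot"]).as_matrix().round(3))
# rack fit: top camera cloud z>0.03 region
z=np.load("top0.npz"); X=cloud("top",np.ones((400,640),bool),z["d"])
s=(X[:,0]>.4)&(X[:,0]<.66)&(X[:,1]>-.02)&(X[:,1]<.36)&(X[:,2]>.03)
P=X[s]; print(len(P)); print(cv2.minAreaRect(P[:,:2].astype(np.float32)))
z2=np.load("side0.npz")
for n,zz in (("top",z),("side",z2)):
    for m in viewer.masks_of(n,"rack")[:1]: pass
```

```text
2.075 [-1.279 -0.536 -0.63   1.477  0.     1.571] [ 0.03990691 -0.13281056  0.23929432] [[ 0.958  0.288  0.   ]
 [ 0.288 -0.958 -0.001]
 [ 0.     0.001 -1.   ]]
2057
((0.5283451080322266, 0.15838497877120972), (0.14786040782928467, 0.4152062237262726), 19.748268127441406)
```

servo_tool([
  [85, 0, 20, -60, 0],
  [85, 0, 20, -60, 0],
  [85, 0, 20, -60, 0],
  [85, 0, 0, -60, 0],
  [85, 0, 0, -60, 0],
  [85, 0, 0, -60, 0],
  [85, 0, 0, -60, 0],
  [85, 0, 0, -60, 0],
  [85, 0, 0, -60, 0],
  [85, 0, 0, -60, 0],
])

```text
clock: 3.42
eef_pos: [0.0676, -0.225, 0.6099]
tool_rot: [0.985, 0.145, 0.014, 0.097]
ft_force: [-0.5, -0.8, 0.8]
grip_width: 0.0851
grasp_force: 0.0
```

Run:
```python
from h import *
from scipy.spatial.transform import Rotation as Ro
o=status.get_obs(); print(o["clock"],o["joint_pos"].round(3),o["eef_pos"],Ro.from_quat(o["tool_rot"]).as_matrix().round(3))
```

```text
3.425 [-1.279 -0.239  0.535  2.148 -0.     1.571] [ 0.06756733 -0.22498051  0.60991227] [[ 0.958  0.282  0.056]
 [ 0.288 -0.939 -0.187]
 [-0.     0.195 -0.981]]
```

```bash
cat > km.py <<'E'
import numpy as np
from scipy.optimize import least_squares
D=[(.241427,.003755,1.335192,.1436728,-.47828977,.23841757),(-.536,-.63,1.477,.03990691,-.13281056,.23929432),(-.239,.535,2.148,.06756733,-.22498051,.60991227)]
def fk(q,v):
    a,b,e,c,h=v; ph=q[0]-q[1]; p=ph+q[2]
    return np.array([a*np.sin(q[0])+b*np.cos(ph)-e*np.sin(-ph)*1+c*np.cos(p), h+a*np.cos(q[0])-b*np.sin(ph)+e*np.cos(ph)-c*np.sin(p)]),p
f=lambda v:np.concatenate([fk(d[:3],v)[0]-[np.hypot(d[3],d[4]),d[5]] for d in D])
s=least_squares(f,[.35,.35,.0,.25,.2])
V=s.x
if __name__=="__main__":
    print(V,s.fun)
    for p0 in (1.766,1.571,1.3,1.0,.7,.5,.27):
        for j2 in (-1.,-.6,-.3,0.):
            j3=j2+2.148-p0
            if -1.09<j3<1.28: print(p0,j2,round(j3,2),fk((j2,j3,2.148),V)[0].round(3))
E
python3 km.py
```

```text
[0.49281751 0.39136594 0.00863337 0.39755854 0.24124663] [-8.64123677e-07  4.32812523e-05  8.48194995e-06 -4.12369340e-05
  2.01299904e-07 -2.04465048e-06]
1.766 -1.0 -0.62 [-0.132  0.271]
1.766 -0.6 -0.22 [0.005 0.412]
1.766 -0.3 0.08 [0.137 0.476]
1.766 0.0 0.38 [0.283 0.498]
1.571 -1.0 -0.42 [-0.091  0.331]
1.571 -0.6 -0.02 [0.045 0.471]
1.571 -0.3 0.28 [0.178 0.535]
1.571 0.0 0.58 [0.323 0.557]
1.3 -1.0 -0.15 [-0.056  0.424]
1.3 -0.6 0.25 [0.08  0.564]
1.3 -0.3 0.55 [0.213 0.628]
1.3 0.0 0.85 [0.359 0.65 ]
1.0 -1.0 0.15 [-0.047  0.533]
1.0 -0.6 0.55 [0.089 0.674]
1.0 -0.3 0.85 [0.222 0.738]
1.0 0.0 1.15 [0.368 0.76 ]
0.7 -1.0 0.45 [-0.071  0.641]
0.7 -0.6 0.85 [0.065 0.781]
0.7 -0.3 1.15 [0.198 0.845]
0.5 -1.0 0.65 [-0.105  0.706]
0.5 -0.6 1.05 [0.032 0.847]
0.27 -1.0 0.88 [-0.158  0.772]
0.27 -0.6 1.28 [-0.022  0.912]
```

```bash
cat >> h.py <<'E'
from scipy.spatial.transform import Rotation as Ro
def plan(W,yaw,n,g,push=None):
    """rows through world waypoints W (list), n rows total, yaw total about tool z"""
    o=status.get_obs(); P=np.vstack([o["eef_pos"],W]); M=Ro.from_quat(o["tool_rot"]).as_matrix()
    s=np.r_[0,np.cumsum(np.linalg.norm(np.diff(P,axis=0),axis=1))]
    Q=np.array([[np.interp(v,s,P[:,k]) for k in range(3)] for v in np.linspace(0,s[-1],n+1)])
    cur=Q[0].copy(); out=[]
    for k in range(n):
        d=np.round(M.T@(Q[k+1]-cur)*1000); y=round(yaw/n,3)
        out.append([g,*map(int,d),y]); cur=cur+M@d/1000; M=M@Ro.from_rotvec([0,0,y]).as_matrix()
    print(out); return out
def show():
    o=status.get_obs(); M=Ro.from_quat(o["tool_rot"]).as_matrix(); z=M[:,2]
    az=np.arctan2(o["eef_pos"][1],o["eef_pos"][0])
    print("t",o["clock"],"q",o["joint_pos"].round(3),"pos",o["eef_pos"].round(4),"grip",o["grip_width"],o["grasp_force"],"F",o["ft_force"].round(1))
    print("M",M.round(3).tolist(),"tilt",np.degrees(np.arccos(-z[2])).round(1),"dir",np.degrees(np.arctan2(z[1],z[0])).round(1),"az",np.degrees(az).round(1))
    return o,M
E
python3 - <<'E'
from h import *
plan([[.25,-.07,.55],[.22,.14,.5],[0,.25,.5],[-.19,.11,.5]],-3.15,19,85)
E
```

```text
[[85, 44, -21, 8, -0.166], [85, 48, -14, 8, -0.166], [85, 48, -6, 8, -0.166], [85, 49, 3, 8, -0.166], [85, 48, 8, 8, -0.166], [85, 41, -28, 2, -0.166], [85, 46, -21, 2, -0.166], [85, 48, -13, 2, -0.166], [85, 49, -5, 2, -0.166], [85, 37, -24, -4, -0.166], [85, 36, -34, -7, -0.166], [85, 42, -26, -7, -0.166], [85, 45, -20, -6, -0.166], [85, 48, -11, -7, -0.166], [85, 28, -35, 1, -0.166], [85, 27, -41, 3, -0.166], [85, 34, -36, 3, -0.166], [85, 40, -31, 4, -0.166], [85, 43, -23, 3, -0.166]]
```

servo_tool([
  [85, 44, -21, 8, -0.166],
  [85, 48, -14, 8, -0.166],
  [85, 48, -6, 8, -0.166],
  [85, 49, 3, 8, -0.166],
  [85, 48, 8, 8, -0.166],
  [85, 41, -28, 2, -0.166],
  [85, 46, -21, 2, -0.166],
  [85, 48, -13, 2, -0.166],
  [85, 49, -5, 2, -0.166],
  [85, 37, -24, -4, -0.166],
  [85, 36, -34, -7, -0.166],
  [85, 42, -26, -7, -0.166],
  [85, 45, -20, -6, -0.166],
  [85, 48, -11, -7, -0.166],
  [85, 28, -35, 1, -0.166],
  [85, 27, -41, 3, -0.166],
  [85, 34, -36, 3, -0.166],
  [85, 40, -31, 4, -0.166],
  [85, 43, -23, 3, -0.166],
])

```text
clock: 5.8
eef_pos: [-0.1851, 0.1195, 0.4927]
tool_rot: [-0.122, 0.988, -0.09, 0.016]
ft_force: [-1.9, 1.6, 0.8]
grip_width: 0.0847
grasp_force: 0.0
```

Run:
```python
from h import *
o,M=show()
print(M.T@[0,0,.06])
```

```text
t 5.8 q [ 2.436 -0.162  0.227  2.115  0.099  2.182] pos [-0.1851  0.1195  0.4927] grip 0.08473670284675368 0.0 F [-1.9  1.6  0.8]
M [[-0.97, -0.239, 0.053], [-0.244, 0.954, -0.175], [-0.009, -0.183, -0.983]] tilt 10.5 dir -73.1 az 147.2
[-0.00053945 -0.01095668 -0.05898864]
```

servo_tool([
  [85, 9, -20, -55, 0],
  [85, 9, -20, -55, 0],
  [85, 9, -20, -55, 0],
  [85, -1, -11, -59, 0],
  [85, -1, -11, -59, 0],
  [85, -1, -11, -59, 0],
  [85, -1, -11, -59, 0],
  [85, -1, -11, -59, 0],
])

```text
clock: 6.8
eef_pos: [-0.2312, 0.0603, 0.607]
tool_rot: [-0.11, 0.988, -0.014, -0.111]
ft_force: [0.1, -0.2, 0.4]
grip_width: 0.0849
grasp_force: 0.0
```

Run:
```python
from h import *
o,M=show()
print(M.T@[0,0,.06])
```

```text
t 6.8 q [ 2.717 -0.232  0.524  2.149  0.137  2.507] pos [-0.2312  0.0603  0.607 ] grip 0.08494484881369804 0.0 F [ 0.1 -0.2  0.4]
M [[-0.951, -0.221, -0.215], [-0.215, 0.975, -0.052], [0.221, -0.003, -0.975]] tilt 12.8 dir -166.4 az 165.4
[ 0.01328958 -0.0002019  -0.05850937]
```

servo_tool([
  [85, 13, 0, -58, 0],
  [85, 13, 0, -58, 0],
  [85, 13, 0, -58, 0],
])

```text
clock: 7.18
eef_pos: [-0.2535, 0.0666, 0.6547]
tool_rot: [-0.106, 0.98, 0.011, -0.167]
ft_force: [0.2, -0.2, 0.2]
grip_width: 0.0849
grasp_force: 0.0
```

Run:
```python
from h import *
o,M=show()
# rack/shaker geometry from saved first pictures
zt=np.load("top0.npz"); zs=np.load("side0.npz")
XT=cloud("top",np.ones((400,640),bool),zt["d"]); XS=cloud("side",np.ones((400,640),bool),zs["d"])
for nm,X in (("T",XT),("S",XS)):
    th=np.radians(14); 
    s=(abs(X[:,0]-.53)<.09)&(abs(X[:,1]-.165)<.16)&(X[:,2]>.012)&(X[:,2]<.13)
    P=X[s]
    best=None
    for deg in np.arange(8,20,.5):
        t=np.radians(deg); R=np.array([[np.cos(t),np.sin(t)],[-np.sin(t),np.cos(t)]]); q=(P[:,:2])@R.T
        lo,hi=np.percentile(q,1,axis=0),np.percentile(q,99,axis=0); a=np.prod(hi-lo)
        if best is None or a<best[0]: best=(a,deg,lo,hi,R.T@((lo+hi)/2))
    print(nm,len(P),best)
pts={}
for n,px in (("side",dict(sh=[249.2,276.4],cap=[239.4,302.7],pocket=[228.1,275.2],jar1=[227.8,274.0],jar2=[209.3,279.5],rack=[241.2,285.2],plate=[177.4,325.2])),
             ("top",dict(sh=[155.5,252.7],cap=[177.4,254.2],pocket=[151.6,282.0],jar1=[152.2,280.0],jar2=[143.0,305.4],rack=[155.5,282.3],plate=[164.7,390.9]))):
    pts[n]=px
def ray(n,rc):
    K,D,R,t=cal(n); u=cv2.undistortPoints(np.array([[[rc[1],rc[0]]]],float),K,D).ravel(); d=R.T@np.r_[u,1]; return -R.T@t,d/np.linalg.norm(d)
for k in pts["top"]:
    (c1,d1),(c2,d2)=ray("side",pts["side"][k]),ray("top",pts["top"][k])
    s=np.linalg.lstsq(np.c_[d1,-d2],c2-c1,rcond=None)[0]; a,b=c1+s[0]*d1,c2+s[1]*d2
    print(k,((a+b)/2).round(4),"gap",np.linalg.norm(a-b).round(4))
```

```text
t 7.175 q [ 2.718 -0.208  0.673  2.149  0.148  2.525] pos [-0.2535  0.0666  0.6547] grip 0.08490211359153954 0.0 F [ 0.2 -0.2  0.2]
M [[-0.922, -0.204, -0.33], [-0.211, 0.977, -0.013], [0.325, 0.057, -0.944]] tilt 19.3 dir -177.7 az 165.3
T 2338 (np.float64(0.03214326493485499), np.float64(10.5), array([ 0.48947927, -0.06710708]), array([0.61049264, 0.19851039]), array([0.52880322, 0.16482845]))
S 2459 (np.float64(0.029792016646186345), np.float64(11.5), array([ 0.49299648, -0.06599225]), array([0.61053877, 0.1874656 ]), array([0.52858178, 0.16952214]))
sh [0.5409 0.264  0.0501] gap 0.0137
cap [0.4631 0.2546 0.0898] gap 0.0068
pocket [0.5657 0.1649 0.045 ] gap 0.0077
jar1 [0.5645 0.172  0.0512] gap 0.0117
jar2 [0.5861 0.0812 0.0555] gap 0.0081
rack [ 0.5486  0.1641 -0.0006] gap 0.0138
plate [ 0.5111 -0.2238  0.0089] gap 0.0175
```

Run:
```python
from h import *
from scipy.optimize import least_squares
data={}
for n in ("side","top"):
    p,d=viewer.camera(n); cv2.imwrite(f"pics/{n}1.png",p[:,:,::-1])
    for l in ("shaker","jar_a"):
        for m in viewer.masks_of(n,l):
            X=cloud(n,m["mask"],d); c=np.median(X,0)
            if c[2]<.06 or len(X)<50: continue
            k=int(round((c[1]-.165)/.093)); 
            if (k==1)==(l=="shaker") and abs(k)<2: data[n,k]=X; print(n,l,k,round(m["p"],2),len(X),c.round(3))
    if n=="top":
        pl=viewer.masks_of(n,"plate")[0]; r,c=np.nonzero(pl["mask"]); (cx,cy),_,_=cv2.fitEllipse(np.c_[c,r].astype(np.float32)[cv2.convexHull(np.c_[c,r].astype(np.int32),returnPoints=False).ravel()])
        K,D,R,t=cal(n); u=cv2.undistortPoints(np.array([[[cx,cy]]],float),K,D).ravel(); dd=R.T@np.r_[u,1]; o=-R.T@t; s=(.02-o[2])/dd[2]; print("plate centre",o+s*dd)
def res(v,keys):
    th,x,y=v; R=np.array([[np.cos(th),-np.sin(th),0],[np.sin(th),np.cos(th),0],[0,0,1]]); a=R@[-.866,0,.5]; out=[]
    for n,k in keys:
        B=np.array([x,y,.046])+R@[0,.095*k,0]; w=data[n,k]-B; s=w@a; rad=np.linalg.norm(w-np.outer(s,a),axis=1)
        ok=np.clip((s-.035)/.005,0,1)*np.clip((.07-s)/.005,0,1)
        out.append(np.where((s>.03)&(s<.072),ok,0)*(rad-(.022 if k==1 else .023)))
    return np.concatenate(out)
for keys in (list(data),[k for k in data if k[0]=="top"],[k for k in data if k[0]=="side"]):
    f=least_squares(res,[.23,.565,.168],args=(keys,),loss="soft_l1",f_scale=.002)
    th,x,y=f.x; R=np.array([[np.cos(th),-np.sin(th),0],[np.sin(th),np.cos(th),0],[0,0,1]]); a=R@[-.866,0,.5]; B=np.array([x,y,.046])+R@[0,.095,0]
    print(np.degrees(th).round(1),f.x.round(4),"rms",np.sqrt(np.mean(f.fun**2)).round(4),"shaker base",B.round(4),"axis",a.round(3))
    for n in ("top","side"):
        if (n,1) in data:
            s=(data[n,1]-B)@a; print(n,"axial pct",np.percentile(s,[2,50,95,99]).round(3))
```

```text
side shaker 1 0.58 282 [0.49  0.263 0.08 ]
side jar_a -1 0.82 392 [0.526 0.078 0.087]
side jar_a 0 0.76 394 [0.503 0.169 0.089]
top shaker 1 0.75 180 [0.493 0.256 0.084]
top jar_a -1 0.88 362 [0.53  0.07  0.093]
top jar_a 0 0.73 299 [0.507 0.157 0.096]
plate centre [ 0.50643478 -0.2245166   0.02      ]
9.4 [0.1634 0.5567 0.1641] rms 0.0058 shaker base [0.5412 0.2579 0.046 ] axis [-0.854 -0.141  0.5  ]
top axial pct [0.032 0.06  0.087 0.09 ]
side axial pct [0.032 0.058 0.085 0.086]
16.3 [0.2841 0.5543 0.1727] rms 0.0043 shaker base [0.5276 0.2639 0.046 ] axis [-0.831 -0.243  0.5  ]
top axial pct [0.02  0.049 0.077 0.079]
side axial pct [0.022 0.047 0.074 0.075]
7.7 [0.1349 0.5596 0.1626] rms 0.0069 shaker base [0.5468 0.2567 0.046 ] axis [-0.858 -0.116  0.5  ]
top axial pct [0.036 0.064 0.092 0.095]
side axial pct [0.037 0.063 0.09  0.091]
```

Run:
```python
from h import *
def at(n,u,v,z):
    K,D,R,t=cal(n); q=cv2.undistortPoints(np.array([[[u,v]]],float),K,D).ravel(); d=R.T@np.r_[q,1]; o=-R.T@t; return (o+(z-o[2])/d[2]*d)
tc=lambda u,v,z:at("top",180+u/3-.33,110+v/3-.33,z)
def yaw(a,b): e=(a-b); return np.degrees(np.arctan2(-e[0],e[1])).round(1),np.linalg.norm(e).round(3),((a+b)/2).round(4)
print("back",yaw(tc(190,130,.085),tc(408,80,.085)),"front",yaw(tc(203,228,.02),tc(437,175,.02)))
img=cv2.imread("pics/top1.png"); img2=cv2.imread("pics/side1.png")
a=cv2.resize(img[125:195,225:335],None,fx=7,fy=7,interpolation=cv2.INTER_CUBIC); cv2.imwrite("pics/t_rack.png",a)
b=cv2.resize(img2[180:290,245:325],None,fx=5,fy=5,interpolation=cv2.INTER_CUBIC)
cv2.imwrite("pics/s_rack.png",b)
```

```text
back (np.float64(12.9), np.float64(0.254), array([0.5792, 0.1706, 0.085 ])) front (np.float64(12.7), np.float64(0.282), array([0.4761, 0.1497, 0.02  ]))
```

View pics/t_rack.png

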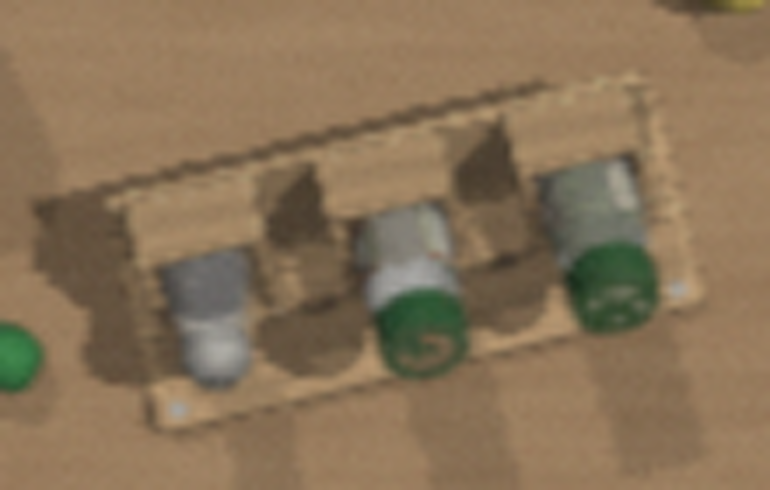

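View pics/s_rack.png

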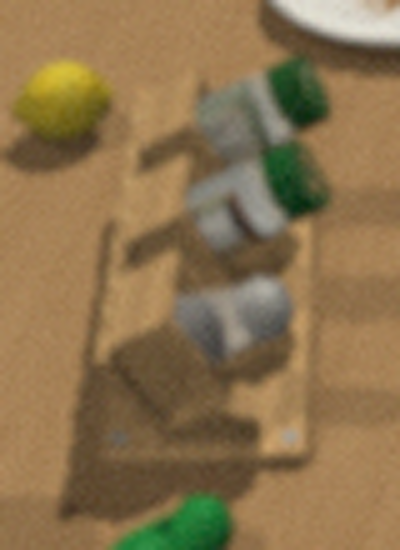

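The crops confirm it: the grey shaker sits alone in the left block, with the body near top-image [166,254.6] and the cap near [176,256]. The rack yaw from its edges is about 13°. I'll fit the position with that yaw fixed.

Run:
```python
from h import *
def at(n,u,v,z):
    K,D,R,t=cal(n); q=cv2.undistortPoints(np.array([[[u,v]]],float),K,D).ravel(); d=R.T@np.r_[q,1]; o=-R.T@t; return (o+(z-o[2])/d[2]*d)
T=lambda u,v,z:at("top",225+u/7-.43,125+v/7-.43,z)
S=lambda u,v,z:at("side",245+u/5-.4,180+v/5-.4,z)
def yaw(a,b): e=(a-b); return np.degrees(np.arctan2(-e[0],e[1])).round(1),np.linalg.norm(e).round(3),((a+b)/2).round(4)
print("front",yaw(T(155,430,.01),T(700,300,.01)),"screws",yaw(T(178,410,.015),T(678,290,.015)))
print("side front corner",S(308,462,.01), "back L corner bottom",S(70,515,0.0),"top L front corner",T(155,430,.01))
th=np.radians(13.2); R=np.array([[np.cos(th),-np.sin(th),0],[np.sin(th),np.cos(th),0],[0,0,1]])
f=yaw(T(155,430,.01),T(700,300,.01))[2]; O=f+R@[.0575,0,0]; print("rack origin",O.round(4))
a=R@[-.866,0,.5]
# pocket x along rack unknown: from cap/body mid lines
for nm,p in (("cap sphere-ish top",T(216,352,.085)),("body top",T(208,285,.095)),):
    print(nm,"rack frame",(R.T@(p-np.r_[O[:2],0])).round(4))
# lateral of masks in depth
for n in ("side","top"):
    p,d=viewer.camera(n)
    for m in viewer.masks_of(n,"shaker"):
        X=cloud(n,m["mask"],d); 
        if np.median(X[:,2])<.06: continue
        L=(X-np.r_[O[:2],0])@R; s=(L-[0,.095,.046])@np.array([-.866,0,.5])
        h=(L-[0,.095,.046])@np.array([.5,0,.866])
        print(n,"y pct",np.percentile(L[:,1],[3,50,97]).round(3),"h pct",np.percentile(h,[50,95,99]).round(3),"x min",np.percentile(L[:,0],[1,3]).round(3),"zmax",np.percentile(L[:,2],[97]).round(3))
        r,c=np.nonzero(m["mask"]); print(r.min(),r.max(),c.min(),c.max())
```

```text
front (np.float64(13.3), np.float64(0.284), array([0.4777, 0.1527, 0.01  ])) screws (np.float64(13.4), np.float64(0.26), array([0.4848, 0.1522, 0.015 ]))
side front corner [0.44199338 0.29375555 0.01      ] back L corner bottom [0.55943346 0.35114583 0.        ] top L front corner [0.44500623 0.29076979 0.01      ]
rack origin [0.5337 0.1658 0.01  ]
cap sphere-ish top rack frame [-0.0369  0.0969  0.085 ]
body top rack frame [-0.0056  0.0926  0.095 ]
side y pct [0.088 0.106 0.114] h pct [0.019 0.032 0.034] x min [-0.05  -0.049] zmax [0.094]
235 251 280 303
top y pct [0.081 0.097 0.114] h pct [0.023 0.034 0.038] x min [-0.052 -0.05 ] zmax [0.096]
161 180 248 260
```

Run:
```python
from h import *
plan([[-.1,.25,.55],[.2,.3,.42],[.534,.255,.202]],0,20,85)
```

```text
[[85, -41, 27, 9, 0.0], [85, -40, 27, 8, 0.0], [85, -41, 27, 9, 0.0], [85, -41, 27, 8, 0.0], [85, -41, 27, 9, 0.0], [85, -47, 5, 5, 0.0], [85, -49, -3, 3, 0.0], [85, -50, -3, 4, 0.0], [85, -49, -3, 3, 0.0], [85, -50, -3, 4, 0.0], [85, -49, -3, 4, 0.0], [85, -49, -4, 4, 0.0], [85, -46, -15, 12, 0.0], [85, -45, -16, 12, 0.0], [85, -46, -15, 12, 0.0], [85, -46, -16, 13, 0.0], [85, -45, -15, 12, 0.0], [85, -46, -15, 12, 0.0], [85, -45, -16, 12, 0.0], [85, -46, -15, 12, 0.0]]
```

servo_tool([
  [85, -41, 27, 9, 0.0],
  [85, -40, 27, 8, 0.0],
  [85, -41, 27, 9, 0.0],
  [85, -41, 27, 8, 0.0],
  [85, -41, 27, 9, 0.0],
  [85, -47, 5, 5, 0.0],
  [85, -49, -3, 3, 0.0],
  [85, -50, -3, 4, 0.0],
  [85, -49, -3, 3, 0.0],
  [85, -50, -3, 4, 0.0],
  [85, -49, -3, 4, 0.0],
  [85, -49, -4, 4, 0.0],
  [85, -46, -15, 12, 0.0],
  [85, -45, -16, 12, 0.0],
  [85, -46, -15, 12, 0.0],
  [85, -46, -16, 13, 0.0],
  [85, -45, -15, 12, 0.0],
  [85, -46, -15, 12, 0.0],
  [85, -45, -16, 12, 0.0],
  [85, -46, -15, 12, 0.0],
])

```text
clock: 10.22
eef_pos: [0.5302, 0.2498, 0.2047]
tool_rot: [-0.106, 0.98, 0.01, -0.165]
ft_force: [0.1, 0.8, 0.5]
grip_width: 0.0849
grasp_force: 0.0
```

Run:
```python
from h import *
o,M=show()
th=np.radians(13.3); a=np.array([-.866*np.cos(th),-.866*np.sin(th),.5]); G=np.array([.4889,.2529,.074])
print("axis in tool",(M.T@a).round(3)); tgt=G+.014*M[:,2]
print("tool-frame shift mm",(M.T@(tgt-o["eef_pos"])*1000).round(1))
```

```text
t 10.225 q [0.385 0.7   0.584 1.769 0.109 0.152] pos [0.5302 0.2498 0.2047] grip 0.08494458575598512 0.0 F [0.1 0.8 0.5]
M [[-0.923, -0.205, -0.326], [-0.212, 0.977, -0.015], [0.322, 0.055, -0.945]] tilt 19.1 dir -177.4 az 25.2
axis in tool [ 0.981  0.006 -0.195]
tool-frame shift mm [ -4.6   4.3 150.9]
```

servo_tool([
  [85, -5, 4, 40, 0],
  [85, 0, 0, 40, 0],
  [85, 0, 0, 20, 0],
  [85, 0, 0, 0, 0],
])

```text
clock: 10.72
eef_pos: [0.4985, 0.253, 0.1081]
tool_rot: [-0.106, 0.98, 0.01, -0.167]
ft_force: [0.0, 0.2, -0.3]
grip_width: 0.0849
grasp_force: 0.0
```

Run:
```python
from h import *
o,M=show()
G=np.array([.4889,.2529,.074]); tgt=G+.014*M[:,2]; print("shift",(M.T@(tgt-o["eef_pos"])*1000).round(1))
p,d=viewer.camera("top"); p2,d2=viewer.camera("side")
p=p.copy();p2=p2.copy()
th=np.radians(13.3); a=np.array([-.866*np.cos(th),-.866*np.sin(th),.5])
A=[];
for n,q,(r0,r1,c0,c1) in (("top",p,(120,200,220,320)),("side",p2,(180,270,250,340))):
    im=cv2.resize(q[r0:r1,c0:c1,::-1],None,fx=4,fy=4,interpolation=cv2.INTER_CUBIC)
    for X,col in ((G-a*.056,(0,0,255)),(G,(0,255,255)),(G+a*.034,(255,0,0))):
        u,v=proj(n,X)[0]; cv2.circle(im,(int((u-c0+.5)*4),int((v-r0+.5)*4)),3,col,-1)
    A.append(cv2.copyMakeBorder(im,0,360-im.shape[0],0,400-im.shape[1],0))
cv2.imwrite("pics/app.png",np.hstack(A))
```

```text
t 10.725 q [0.408 0.691 0.312 1.509 0.116 0.174] pos [0.4985 0.253  0.1081] grip 0.08492272830778895 0.0 F [ 0.   0.2 -0.3]
M [[-0.921, -0.205, -0.33], [-0.212, 0.977, -0.017], [0.326, 0.054, -0.944]] tilt 19.3 dir -177.1 az 26.9
shift [-2.3 -0.  49.4]
```

View pics/app.png

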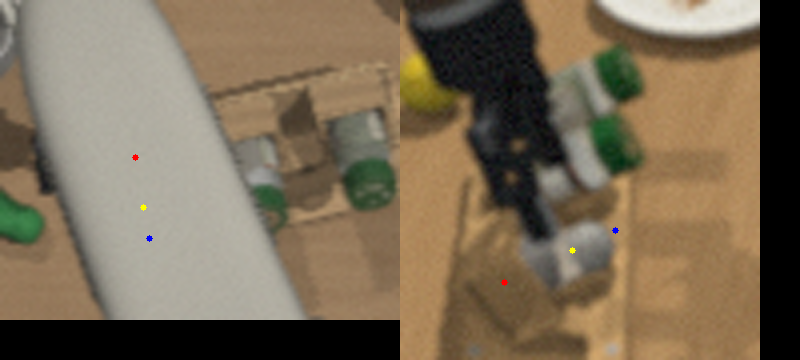

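The side view puts the predicted axis (cap tip at 615,230) on the shaker to within a few mm, maybe slightly high. The fingers straddle it, so I descend 52 mm and close.

servo_tool([
  [85, -2, 0, 20, 0],
  [85, 0, 0, 20, 0],
  [85, 0, 0, 12, 0],
  [85, 0, 0, 0, 0],
])

```text
clock: 11.32
eef_pos: [0.4852, 0.2533, 0.0607]
tool_rot: [-0.106, 0.981, 0.01, -0.165]
ft_force: [-0.3, 0.5, 0.1]
grip_width: 0.0851
grasp_force: 0.0
```

Run:
```python
from h import *
o,M=show()
G=np.array([.4889,.2529,.074]); tgt=G+.014*M[:,2]; print("shift",(M.T@(tgt-o["eef_pos"])*1000).round(1))
```

```text
t 11.325 q [0.417 0.704 0.206 1.383 0.119 0.182] pos [0.4852 0.2533 0.0607] grip 0.08506917445691885 0.0 F [-0.3  0.5  0.1]
M [[-0.923, -0.205, -0.325], [-0.212, 0.977, -0.015], [0.321, 0.055, -0.945]] tilt 19.0 dir -177.4 az 27.6
shift [ 1.  -0.4  0.2]
```

servo_tool([
  [30, 0, 0, 2, 0],
  [30, 0, 0, 0, 0],
  [30, 0, 0, 0, 0],
  [30, 0, 0, 0, 0],
  [30, 0, 0, 0, 0],
  [30, 0, 0, 0, 0],
])

```text
clock: 12.08
eef_pos: [0.4851, 0.2535, 0.0594]
tool_rot: [-0.106, 0.981, 0.011, -0.164]
ft_force: [1.0, -0.9, 5.5]
grip_width: 0.0343
grasp_force: 56.4
```

Run:
```python
from h import *
o,M=show()
th=np.radians(13.3); a=np.array([-.866*np.cos(th),-.866*np.sin(th),.5]); print((M.T@a*40).round(1), (M.T@[0,0,40]).round(1), o["ft_torque"].round(2))
```

```text
t 12.075 q [0.417 0.704 0.202 1.378 0.119 0.183] pos [0.4851 0.2535 0.0594] grip 0.03431746839450567 56.41163708089152 F [ 1.  -0.9  5.5]
M [[-0.924, -0.205, -0.324], [-0.212, 0.977, -0.014], [0.319, 0.056, -0.946]] tilt 18.9 dir -177.5 az 27.6
[39.2  0.2 -7.9] [ 12.8   2.2 -37.8] [-0.06 -0.16  0.06]
```

Run:
```python
from h import *
p2,d2=viewer.camera("side"); n="side"; r0,r1,c0,c1=195,285,255,345
im=cv2.resize(p2[r0:r1,c0:c1,::-1],None,fx=6,fy=6,interpolation=cv2.INTER_CUBIC); im=np.ascontiguousarray(im)
o=status.get_obs(); M=Ro.from_quat(o["tool_rot"]).as_matrix()
for X,col in ((o["eef_pos"],(0,0,255)),(o["eef_pos"]-M[:,2]*.011,(0,255,255)),(o["eef_pos"]+M[:,2]*.008,(255,0,0))):
    u,v=proj(n,X)[0]; cv2.circle(im,(int((u-c0+.5)*6),int((v-r0+.5)*6)),3,col,-1)
cv2.imwrite("pics/grip.png",im)
for m in viewer.spot_point("side","shaker_cap"): print(m)
for m in viewer.masks_of("side","shaker"):
    X=cloud("side",m["mask"],d2); print(m["p"],m["pixel"],len(X),np.median(X,0).round(3), np.percentile(X,[2,98],axis=0).round(3).tolist())
```

```text
{'pixel': [240.0, 368.4], 'p': 0.87}
{'pixel': [282.0, 285.3], 'p': 0.74}
{'pixel': [241.3, 302.4], 'p': 0.57}
0.76 [292.0, 276.7] 462 [0.491 0.406 0.033] [[0.469, 0.352, 0.008], [0.52, 0.433, 0.043]]
0.54 [245.0, 357.2] 326 [0.322 0.189 0.032] [[0.299, 0.134, 0.01], [0.352, 0.207, 0.044]]
```

View pics/grip.png

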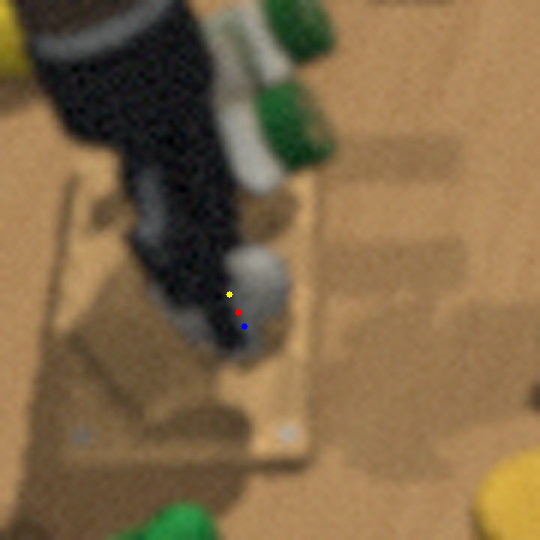

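Run:
```python
from h import *
o,M=show(); p,d=viewer.camera("side")
K,D,R,t=cal("side")
print("tool-frame mm (rel. to TCP): pixel rgb -> x(cap dir) y z")
for (u,v) in [(240,260),(255,255),(262,285),(280,270),(285,290),(270,310),(255,340),(245,352),(190,320),(205,335),(170,300),(215,300),(230,330)]:
    c,r=int(255+u/6),int(195+v/6); m=np.zeros((400,640),bool); m[r,c]=1
    X=cloud("side",m,d); 
    if len(X): print((u,v),p[r,c],(M.T@(X[0]-o["eef_pos"])*1000).round(0),X[0].round(3))
```

```text
t 12.225 q [0.417 0.704 0.202 1.378 0.119 0.183] pos [0.4851 0.2535 0.0595] grip 0.03406076307631395 56.41183134983294 F [1.3 0.1 6.1]
M [[-0.924, -0.205, -0.324], [-0.212, 0.977, -0.014], [0.319, 0.056, -0.946]] tilt 18.9 dir -177.6 az 27.6
tool-frame mm (rel. to TCP): pixel rgb -> x(cap dir) y z
(240, 260) [133 130 124] [ 15.   8. -31.] [0.48  0.259 0.094]
(255, 255) [154 152 144] [ 19.   2. -29.] [0.476 0.252 0.093]
(262, 285) [116 112 109] [ 21.  18. -23.] [0.469 0.267 0.089]
(280, 270) [130 126 120] [ 29.  11. -22.] [0.463 0.258 0.09 ]
(285, 290) [102  97  87] [27.  6. -9.] [0.462 0.254 0.077]
(270, 310) [91 87 81] [20. 13. -5.] [0.466 0.262 0.072]
(255, 340) [76 77 74] [ 9. 23.  1.] [0.471 0.274 0.063]
(245, 352) [71 66 66] [ 2. 23.  6.] [0.477 0.275 0.056]
(190, 320) [90 85 81] [-17.  19. -15.] [0.502 0.275 0.069]
(205, 335) [61 64 63] [-10.  24.  -9.] [0.492 0.279 0.067]
(170, 300) [51 50 49] [-10.  50. -47.] [0.499 0.305 0.104]
(215, 300) [15 15 22] [  1.  28. -27.] [0.488 0.281 0.087]
(230, 330) [ 5 12 17] [  4.  33. -12.] [0.479 0.285 0.074]
```

servo_tool([
  [25, 5, 0, -1, 0],
  [25, 5, 0, -1, 0],
])

```text
clock: 12.52
eef_pos: [0.4769, 0.2515, 0.0639]
tool_rot: [-0.106, 0.981, 0.011, -0.163]
ft_force: [4.6, 0.7, 1.0]
grip_width: 0.034
grasp_force: 56.0
```

Run:
```python
from h import *
o,M=show(); p,d=viewer.camera("side"); print(o["ft_torque"].round(2))
for (u,v) in [(240,260),(255,255),(262,285),(270,270),(280,270),(285,290),(292,285),(270,310)]:
    c,r=int(255+u/6),int(195+v/6); m=np.zeros((400,640),bool); m[r,c]=1
    X=cloud("side",m,d); 
    if len(X): print((u,v),p[r,c],(M.T@(X[0]-o["eef_pos"])*1000).round(0),X[0].round(3))
print([ (round(m["p"],2),m["pixel"]) for m in viewer.spot_point("side","shaker_cap")])
```

```text
t 12.525 q [0.42  0.683 0.176 1.371 0.119 0.185] pos [0.4769 0.2515 0.0639] grip 0.03402521594829178 56.041562276368495 F [4.6 0.7 1. ]
M [[-0.924, -0.205, -0.323], [-0.212, 0.977, -0.014], [0.318, 0.056, -0.946]] tilt 18.9 dir -177.6 az 27.8
[ 0.19 -1.12 -0.08]
(240, 260) [36 35 35] [ 12.  28. -43.] [0.474 0.277 0.109]
(255, 255) [118 118 111] [ 10.   4. -29.] [0.476 0.254 0.095]
(262, 285) [99 99 97] [ 11.  16. -20.] [0.47  0.265 0.087]
(270, 270) [127 127 120] [ 18.  16. -25.] [0.465 0.264 0.094]
(280, 270) [124 120 110] [ 20.  14. -22.] [0.463 0.261 0.092]
(285, 290) [103 102  96] [ 21.  19. -15.] [0.459 0.265 0.086]
(292, 285) [102 103  95] [ 23.  14. -14.] [0.457 0.26  0.086]
(270, 310) [84 83 77] [12. 17. -7.] [0.465 0.266 0.075]
[(0.74, [240.5, 304.9]), (0.74, [237.3, 365.7]), (0.69, [283.8, 287.6])]
```

servo_tool([
  [25, 8, 0, -2, 0],
  [25, 8, 0, -1, 0],
  [25, 8, 0, -2, 0],
  [25, 8, 0, -2, 0],
  [25, 8, 0, -1, 0],
  [25, 8, 0, -2, 0],
  [25, 8, 0, -8, 0],
  [25, 5, 0, -20, 0],
  [25, 5, 0, -30, 0],
  [25, 5, 0, -30, 0],
  [25, 5, 0, -30, 0],
])

```text
clock: 14.0
eef_pos: [0.4464, 0.2365, 0.2102]
tool_rot: [-0.106, 0.98, 0.01, -0.166]
ft_force: [1.0, -0.0, -1.7]
grip_width: 0.0339
grasp_force: 56.9
```

Run:
```python
from h import *
o,M=show()
A=[]
for n in ("side","top"):
    p,d=viewer.camera(n); np.savez(f"{n}_h.npz",p=p,d=d)
    u,v=proj(n,o["eef_pos"])[0].astype(int); A.append(cv2.resize(p[v-35:v+35,u-40:u+40,::-1],None,fx=5,fy=5,interpolation=cv2.INTER_CUBIC)); print(n,u,v)
    print([(round(m["p"],2),m["pixel"]) for m in viewer.spot_point(n,"shaker_cap")],[(round(m["p"],2),m["pixel"]) for m in viewer.spot_point(n,"shaker")])
cv2.imwrite("pics/held.png",np.hstack(A))
```

```text
t 14.0 q [0.418 0.515 0.278 1.647 0.119 0.183] pos [0.4464 0.2365 0.2102] grip 0.03385667442767182 56.8674739880953 F [ 1.  -0.  -1.7]
M [[-0.922, -0.205, -0.327], [-0.212, 0.977, -0.015], [0.323, 0.055, -0.945]] tilt 19.1 dir -177.3 az 27.9
side 308 198
[(0.86, [236.8, 366.3]), (0.83, [284.1, 286.5]), (0.74, [192.6, 314.9])] [(0.84, [301.7, 264.9]), (0.59, [253.2, 350.1]), (0.57, [204.8, 286.5])]
top 255 179
[(0.67, [177.9, 227.4]), (0.23, [168.9, 389.0])] [(0.73, [168.8, 208.5])]
```

View pics/held.png

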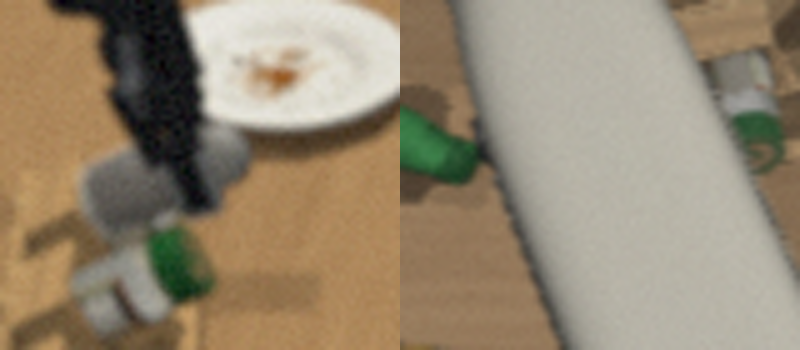

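Run:
```python
from h import *
o,M=show(); z=np.load("side_h.npz"); p,d=z["p"].astype(int),z["d"]
m=np.zeros((400,640),bool); m[163:233,268:348]=1
X=cloud("side",m,d); L=(X-o["eef_pos"])@M*1000
r,c=np.nonzero(m&(d>0)); bright=p[r,c].mean(1); sat=p[r,c].max(1)-p[r,c].min(1)
k=(abs(L[:,1])<40)&(abs(L[:,0])<90)&(L[:,2]>-60)&(L[:,2]<40)&(X[:,2]>.13)
for lab,kk in (("grey",k&(bright>60)),("dark",k&(bright<=60))):
    Q=L[kk]; print(lab,len(Q))
    for x0 in range(-80,50,10):
        q=Q[(Q[:,0]>=x0)&(Q[:,0]<x0+10)]
        if len(q)>2: print(x0,len(q),"y",np.percentile(q[:,1],[5,50,95]).round(0),"z",np.percentile(q[:,2],[5,50,95]).round(0))
```

```text
t 14.3 q [0.418 0.517 0.275 1.642 0.119 0.183] pos [0.4463 0.2365 0.2079] grip 0.03429252554398242 56.86215703783091 F [-0.7 -0.9 -1.2]
M [[-0.922, -0.205, -0.328], [-0.212, 0.977, -0.016], [0.324, 0.055, -0.945]] tilt 19.2 dir -177.3 az 27.9
grey 418
-70 3 y [ 8. 11. 14.] z [-21. -17.  -7.]
-60 50 y [-1. 13. 18.] z [-27. -17.   3.]
-50 59 y [ 1. 15. 20.] z [-29. -16.   3.]
-40 59 y [ 0. 16. 22.] z [-31. -19.   3.]
-30 55 y [ 6. 18. 22.] z [-31. -16.   3.]
-20 31 y [13. 18. 25.] z [-23. -13.   1.]
-10 19 y [23. 27. 31.] z [-25.  -7.   5.]
0 21 y [-16.  24.  28.] z [-30.  -7.   4.]
10 75 y [-23.  15.  25.] z [-41. -24.  -4.]
20 46 y [-0. 12. 18.] z [-28. -18.  -6.]
dark 104
-10 28 y [-7. 31. 33.] z [-47. -21.  -4.]
0 49 y [-19.  29.  33.] z [-46. -22.  -5.]
10 27 y [-19.  25.  31.] z [-58. -49. -39.]
```

Run:
```python
from h import *
plan([[.32,.15,.36],[.22,.05,.46]],0,9,25)
```

```text
[[25, 37, -10, -20, 0.0], [25, 37, -10, -20, 0.0], [25, 37, -10, -21, 0.0], [25, 36, -10, -20, 0.0], [25, 37, -10, -20, 0.0], [25, 37, -18, -15, 0.0], [25, 36, -18, -15, 0.0], [25, 36, -18, -15, 0.0], [25, 37, -18, -15, 0.0]]
```

servo_tool([
  [25, 37, -10, -20, 0.0],
  [25, 37, -10, -20, 0.0],
  [25, 37, -10, -21, 0.0],
  [25, 36, -10, -20, 0.0],
  [25, 37, -10, -20, 0.0],
  [25, 37, -18, -15, 0.0],
  [25, 36, -18, -15, 0.0],
  [25, 36, -18, -15, 0.0],
  [25, 37, -18, -15, 0.0],
  [25, 16, 3, -57, 0],
  [25, 14, 3, -57, 0],
  [25, 12, 3, -58, 0],
  [25, 9, 3, -58, 0],
])

```text
clock: 15.92
eef_pos: [0.2455, 0.0648, 0.5003]
tool_rot: [-0.106, 0.99, 0.015, -0.095]
ft_force: [0.6, -0.9, -1.8]
grip_width: 0.0343
grasp_force: 57.2
```

Run:
```python
from h import *
o,M=show(); print(M[2]*60)
```

```text
t 15.925 q [ 0.202 -0.065  0.328  2.149  0.048 -0.016] pos [0.2455 0.0648 0.5003] grip 0.03432570057240146 57.240703689458314 F [ 0.6 -0.9 -1.8]
M [[-0.96, -0.207, -0.19], [-0.213, 0.977, 0.01], [0.184, 0.051, -0.982]] tilt 11.0 dir 176.9 az 14.8
[ 11.03276048   3.03600669 -58.89873394]
```

servo_tool([
  [25, 10, 3, -58, 0],
  [25, 7, 3, -59, 0],
  [25, 4, 2, -60, 0],
  [25, 1, 2, -60, 0],
  [25, -2, 2, -60, 0],
  [25, -5, 1, -60, 0],
  [25, -8, 1, -59, 0],
  [25, -11, 1, -59, 0],
  [25, -14, 0, -58, 0],
  [25, -17, 0, -57, 0],
])

```text
clock: 17.18
eef_pos: [0.3176, 0.0917, 0.6339]
tool_rot: [-0.1, 0.988, 0.04, 0.107]
ft_force: [0.2, 0.1, -0.8]
grip_width: 0.0338
grasp_force: 57.3
```

Run:
```python
from h import *
o,M=show(); print(M[2]*60)
```

```text
t 17.175 q [ 0.235 -0.049  0.754  2.149  0.051  0.038] pos [0.3176 0.0917 0.6339] grip 0.033815815767162104 57.293644914461765 F [ 0.2  0.1 -0.8]
M [[-0.957, -0.207, 0.204], [-0.19, 0.977, 0.101], [-0.22, 0.058, -0.974]] tilt 13.2 dir 26.4 az 16.1
[-13.20257419   3.49633514 -58.42488918]
```

servo_tool([
  [25, 0, 2, -60, 0],
  [25, -3, 2, -60, 0],
  [25, -6, 1, -60, 0],
  [25, -9, 1, -60, 0],
  [25, -12, 1, -60, 0],
  [25, -15, 1, -59, 0],
  [25, -18, 1, -58, 0],
  [25, -21, 1, -57, 0],
  [25, -23, 1, -56, 0],
  [25, -25, 1, -55, 0],
])

```text
clock: 18.42
eef_pos: [0.2655, 0.0826, 0.7887]
tool_rot: [-0.091, 0.94, 0.073, 0.32]
ft_force: [0.1, 0.4, -2.1]
grip_width: 0.0335
grasp_force: 57.4
```

Run:
```python
from h import *
o,M=show(); print(M[2]*60)
```

```text
t 18.425 q [ 0.266 -0.173  1.073  2.149  0.033  0.086] pos [0.2655 0.0826 0.7887] grip 0.033510199208248714 57.36970698199002 F [ 0.1  0.4 -2.1]
M [[-0.779, -0.217, 0.588], [-0.124, 0.973, 0.195], [-0.615, 0.079, -0.785]] tilt 38.3 dir 18.3 az 17.3
[-36.8928748    4.7448741  -47.07867839]
```

servo_tool([
  [25, -28, 4, -53, 0],
  [25, -30, 4, -52, 0],
  [25, -33, 4, -50, 0],
  [25, -35, 4, -49, 0],
  [25, -37, 4, -47, 0],
  [25, -39, 4, -45, 0],
])

```text
clock: 19.18
eef_pos: [0.2327, 0.0749, 0.8694]
tool_rot: [-0.089, 0.894, 0.097, 0.428]
ft_force: [0.0, 0.1, -1.9]
grip_width: 0.0342
grasp_force: 57.4
```

Run:
```python
from h import *
o,M=show(); print(M[2]*60)
```

```text
t 19.175 q [ 0.089 -0.199  1.275  2.15   0.183 -0.021] pos [0.2327 0.0749 0.8694] grip 0.03422627903949331 57.41918220446678 F [ 0.   0.1 -1.9]
M [[-0.618, -0.242, 0.748], [-0.076, 0.965, 0.25], [-0.782, 0.097, -0.615]] tilt 52.0 dir 18.5 az 17.8
[-46.93739139   5.83788882 -36.9161258 ]
```

Run:
```python
from h import *
plan([[.36,-.02,.65],[.5,-.2,.36],[.53,-.215,.30]],0,18,25)
```

```text
[[25, 15, -21, 30, 0.0], [25, 14, -21, 30, 0.0], [25, 15, -21, 30, 0.0], [25, 14, -21, 30, 0.0], [25, 15, -20, 30, 0.0], [25, 14, -21, 30, 0.0], [25, 15, -22, 29, 0.0], [25, 17, -25, 26, 0.0], [25, 16, -25, 25, 0.0], [25, 16, -25, 26, 0.0], [25, 17, -25, 25, 0.0], [25, 16, -26, 26, 0.0], [25, 17, -25, 25, 0.0], [25, 16, -25, 25, 0.0], [25, 17, -25, 26, 0.0], [25, 16, -25, 25, 0.0], [25, 17, -18, 30, 0.0], [25, 17, -16, 32, 0.0]]
```

servo_tool([
  [25, 15, -21, 30, 0.0],
  [25, 14, -21, 30, 0.0],
  [25, 15, -21, 30, 0.0],
  [25, 14, -21, 30, 0.0],
  [25, 15, -20, 30, 0.0],
  [25, 14, -21, 30, 0.0],
  [25, 15, -22, 29, 0.0],
  [25, 17, -25, 26, 0.0],
  [25, 16, -25, 25, 0.0],
  [25, 16, -25, 26, 0.0],
  [25, 17, -25, 25, 0.0],
  [25, 16, -26, 26, 0.0],
  [25, 17, -25, 25, 0.0],
  [25, 16, -25, 25, 0.0],
  [25, 17, -25, 26, 0.0],
  [25, 16, -25, 25, 0.0],
  [25, 17, -18, 30, 0.0],
  [25, 17, -16, 32, 0.0],
])

```text
clock: 21.42
eef_pos: [0.5091, -0.2148, 0.3104]
tool_rot: [-0.088, 0.899, 0.092, 0.419]
ft_force: [-0.3, 0.1, -2.1]
grip_width: 0.0338
grasp_force: 57.4
```

Run:
```python
from h import *
o,M=show()
p,d=viewer.camera("side"); np.savez("side_p.npz",p=p,d=d); pt,dt=viewer.camera("top"); np.savez("top_p.npz",p=pt,d=dt)
u,v=proj("side",o["eef_pos"])[0].astype(int); print(u,v)
im=cv2.resize(p[v-60:v+60,u-80:u+80,::-1],None,fx=5,fy=5,interpolation=cv2.INTER_CUBIC); cv2.imwrite("pics/plate.png",im)
p=p.astype(int); m=np.zeros((400,640),bool); m[v-60:v+60,u-60:u+60]=1
X=cloud("side",m,d); L=(X-o["eef_pos"])@M*1000; r,c=np.nonzero(m&(d>0)); b=p[r,c].mean(1)
k=(abs(L[:,1])<40)&(abs(L[:,0])<90)&(L[:,2]>-60)&(L[:,2]<40)&(X[:,2]>.1)&(b>50)
for x0 in range(-80,50,10):
    q=L[k&(L[:,0]>=x0)&(L[:,0]<x0+10)]
    if len(q)>2: print(x0,len(q),"y",np.percentile(q[:,1],[5,50,95]).round(0),"z",np.percentile(q[:,2],[5,50,95]).round(0))
for n in ("side","top"): print([(round(m["p"],2),m["pixel"]) for m in viewer.spot_point(n,"shaker_cap")],[(round(m["p"],2),m["pixel"]) for m in viewer.spot_point(n,"shaker")])
```

```text
t 21.425 q [-0.776 -0.009 -0.419  0.644  0.758 -0.762] pos [ 0.5091 -0.2148  0.3104] grip 0.03375999308986113 57.431730907119345 F [-0.3  0.1 -2.1]
M [[-0.633, -0.236, 0.738], [-0.081, 0.967, 0.24], [-0.77, 0.092, -0.631]] tilt 50.9 dir 18.0 az -22.9
322 100
-70 8 y [-8.  6. 14.] z [-22. -14.  -3.]
-60 43 y [-7. 11. 19.] z [-24.  -8.   9.]
-50 39 y [-1. 14. 21.] z [-27. -10.   8.]
-40 42 y [ 1. 15. 22.] z [-28. -12.  11.]
-30 38 y [ 5. 15. 22.] z [-28. -12.   8.]
-20 48 y [-34.  15.  22.] z [-46. -16.   4.]
-10 33 y [-20.  24.  32.] z [-30. -14.   6.]
0 14 y [20. 25. 32.] z [-52.  -1.   7.]
10 28 y [ 6. 19. 23.] z [-28. -15.   2.]
20 14 y [ 5. 13. 19.] z [-27. -15.  -2.]
[(0.97, [280.5, 286.8]), (0.65, [237.8, 367.3]), (0.55, [104.1, 332.4])] [(0.83, [300.5, 265.9]), (0.8, [252.6, 351.3]), (0.48, [85.0, 313.7])]
[(0.75, [179.9, 230.0]), (0.59, [138.1, 407.4]), (0.54, [163.3, 402.8]), (0.53, [227.1, 293.4])] [(0.72, [168.3, 205.9]), (0.7, [137.3, 407.5]), (0.7, [215.7, 268.7])]
```

View pics/plate.png

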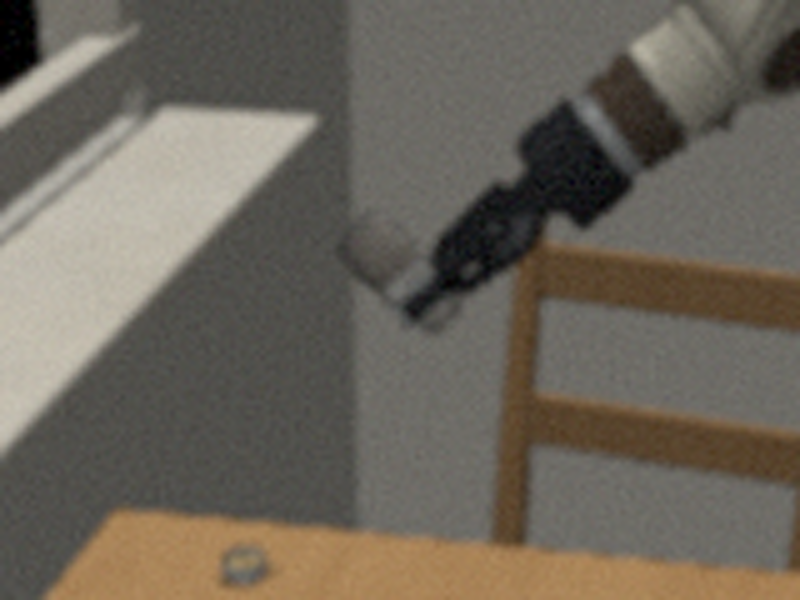

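servo_tool([
  [25, 20, -5, 23, 0],
  [25, 20, -5, 23, 0],
  [25, 20, -5, 23, 0],
  [25, 20, -5, 23, 0],
  [25, 17, -3, 20, 0],
  [25, 0, 0, 0, 0],
  [25, 0, 0, 0, 0],
])

```text
clock: 22.6
eef_pos: [0.5365, -0.2177, 0.1662]
tool_rot: [-0.089, 0.898, 0.092, 0.421]
ft_force: [-0.3, -0.7, -1.1]
grip_width: 0.0339
grasp_force: 57.4
```

Run:
```python
from h import *
from scipy.optimize import least_squares
o,M=show()
p,d=viewer.camera("side"); u,v=proj("side",o["eef_pos"])[0].astype(int); print(u,v)
print("side",[(round(m["p"],2),np.round(m["pixel"],1)) for m in viewer.spot_point("side","shaker_cap")],[(round(m["p"],2),m["pixel"]) for m in viewer.spot_point("side","shaker")])
pt,dt=viewer.camera("top"); ut,vt=proj("top",o["eef_pos"])[0].astype(int)
A=[cv2.resize(q[b-35:b+35,a-40:a+40,::-1],None,fx=5,fy=5,interpolation=cv2.INTER_CUBIC) for q,a,b in ((p,u,v),(pt,ut,vt))]
q=M@[.028,0,-.015]+o["eef_pos"]; print("cap est",q.round(4))
for im,n,a,b in ((A[0],"side",u,v),(A[1],"top",ut,vt)):
    for P,col in ((q,(0,0,255)),(o["eef_pos"]+M@[-.061,0,-.008],(255,0,0))):
        x,y=proj(n,P)[0]; cv2.circle(im,(int((x-a+40.5)*5),int((y-b+35.5)*5)),3,col,-1)
cv2.imwrite("pics/final.png",np.hstack(A))
pi=p.astype(int); m=np.zeros((400,640),bool); m[v-40:v+40,u-40:u+40]=1
X=cloud("side",m,d); L=(X-o["eef_pos"])@M; r,c=np.nonzero(m&(d>0)); bb=pi[r,c].mean(1)
k=(abs(L[:,1])<.03)&(L[:,0]<-.014)&(L[:,0]>-.06)&(abs(L[:,2]+.012)<.03)&(bb>45)&(X[:,2]>.1); Q=L[k]
f=least_squares(lambda w:np.hypot((Q[:,1]-w[0]-w[1]*Q[:,0])*1,Q[:,2]-w[2]-w[3]*Q[:,0])-.022,[0,0,-.012,-.1],loss="soft_l1",f_scale=.003)
a=M@np.r_[1,f.x[1],f.x[3]]; a/=np.linalg.norm(a); print(len(Q),f.x.round(3),"axis",a.round(3),"elev",np.degrees(np.arcsin(a[2])).round(1))
```

```text
t 22.6 q [-0.737  0.218 -0.613  0.19   0.74  -0.717] pos [ 0.5365 -0.2177  0.1662] grip 0.033855285184700046 57.43698939011665 F [-0.3 -0.7 -1.1]
M [[-0.63, -0.238, 0.739], [-0.083, 0.967, 0.24], [-0.772, 0.09, -0.629]] tilt 51.0 dir 18.0 az -22.1
315 138
side [(0.91, array([283.3, 287.4])), (0.53, array([237.1, 365.8])), (0.51, array([142.7, 323.5])), (0.29, array([212.4, 278.8]))] [(0.73, [128.0, 307.4]), (0.59, [250.4, 349.5]), (0.58, [300.0, 265.8]), (0.22, [241.1, 282.5])]
cap est [ 0.5078 -0.2236  0.1541]
167 [ 0.001  0.111 -0.011 -0.099] axis [-0.722  0.001 -0.692] elev -43.8
```

View pics/final.png

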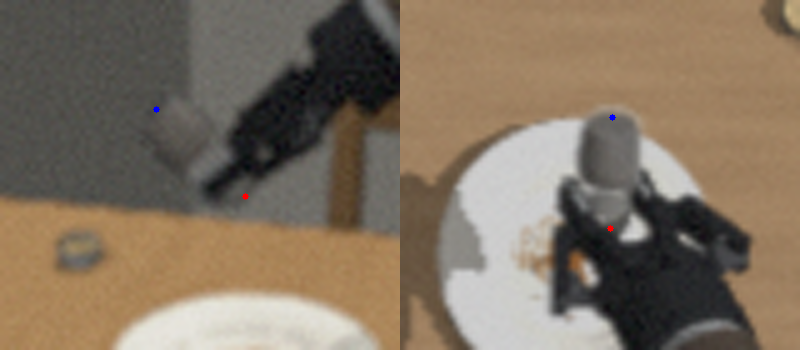

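The shaker is held with its cap near (0.508, -0.224, 0.154), over the plate centre at (0.506, -0.225). The cap points about 44° down, the arm is still, and nothing else is touching it. I'm handing it in.

servo_tool([
  [25, 0, 0, 0, 0],
  [25, 0, 0, 0, 0],
  [25, 0, 0, 0, 0],
  [25, 0, 0, 0, 0],
])

```text
clock: 23.3
eef_pos: [0.5357, -0.2168, 0.1639]
tool_rot: [-0.089, 0.899, 0.093, 0.419]
ft_force: [-0.3, 0.1, -1.4]
grip_width: 0.0339
grasp_force: 57.4
```

Run:
```python
from h import *
o,M=show(); print(abs(o["joint_vel"]).max())
print(bot.job_done())
```

```text
t 23.3 q [-0.737  0.221 -0.615  0.188  0.74  -0.717] pos [ 0.5357 -0.2168  0.1639] grip 0.03394964984899146 57.43825303885387 F [-0.3  0.1 -1.4]
M [[-0.633, -0.237, 0.737], [-0.081, 0.967, 0.242], [-0.77, 0.093, -0.631]] tilt 50.9 dir 18.1 az -22.0
0.0010843308106094254
the job is handed in; nothing more can be done
None
```

I handed the job in at 23.3 s with the shaker held still, its cap over the middle of the plate, about 44° down and 15 cm above the table; the gripper read 34 mm open on the 44 mm body, which I couldn't explain, but the hold did not shift after the draw.

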